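# Reset the adjuster under the blind-catch lid of a setting unit

## Robot

A 6-joint arm with a two-finger parallel gripper is mounted at the origin on a cart in front of the work surface, level with it; the furniture and walls round the work are solid. World frame = base frame: x ahead of the robot, y to its left, z up, the work surface at z = 0. Lengths are in m, angles in rad, forces in N, time in s.
With the tool pointing down it reaches from about 0.225 to 0.875 m from the base axis. Payload 3.4 kg.
Tool frame: the origin (TCP) lies at the very end of the fingers, on their centre line; the grasp point (between the pads) lies 19 mm behind it; z points along the fingers, y is the line along which they close (so a half turn about z gives the same grasp; the last joint's range is limited). The gripper opens to 85 mm and grips with 20 to 120 N. Pads are 22 mm wide; open, the fingers measure 114 mm over their backs; the gripper's body (76 mm by 85 mm) begins 54 mm behind the grasp point. The pads swing forward as they close: fully open they stand 13 mm farther back than shut.
Start: joints at [1.163, 0.276, 1.505, -0, 1.361, -0.121], TCP at [0.163, 0.552, 0.231] pointing down, gripper open.
Joint ranges: [-2.89, 2.89], [-0.75, 2.08], [0.22, 2.7], [-1.18, 4.32], [0.11, 2.71], [-2.7, 2.7]. Speed limits (rad/s): [2.57, 2.57, 3.14, 3.14, 3.14, 3.14].

## Interface

Orientations are given as a unit quaternion [w, x, y, z].
In Python, from rig import get_state, optics, sign_off gives the robot as it stands.
- The arm moves only by the tool send_rows, never from a script. Its argument "increments" is a list of rows, each an object with "gripper": the gripper's target within -1 to 1 (shut at 1, half-way at 0, fully open at -1); "linear": the shift along the world's x, y, z in m, a list of three; "delta_rot": the turn, a rotation vector about the world's x, y, z in rad, a list of three. In form: [{"gripper": gripper, "linear": [dx, dy, dz], "delta_rot": [rx, ry, rz]}, ...]. A call has 1 to 8 rows; each row is the pose to reach, as a shift and turn from the pose commanded when the call began; what a row does not reach only later rows make up. A row lasts 1/10 s, in which the tool goes at most 50 mm and 8.59 degrees, less where a joint would pass 70% of its speed; a pose out of reach is approached as far as the arm can. A call with a gripper value outside its range is refused whole. The fingers move at their own pace and stop on an object; "newtons" is the grip in N (left out, the last holds). Time passes only in rows, so rows that repeat a pose let the fingers close. It gives the time, the measured TCP pose, the force, the opening and the grip force at its end, in the units of the state.
- get_state(): the state, without advancing time (a new reading comes with each control period).
- optics.get_image(name): name is "scene" or "top"; returns a dict with "pixels" (420x560x3 uint8, blue, green, red), "K" (3x3 intrinsics, pixels), "k1" (the pictures are not rectified: a ray, as slopes to the right and down, at radius r is drawn at 1 + k1 r^2 times it, then the intrinsics apply), "rvec" (rotation vector, rad) and "tvec" (3), from world to camera coordinates, as OpenCV has them. Camera axes: x right, y down, z forward; pixel columns grow to the right and rows downward; lengths in m; the calibration is good to about 2 mm. A picture is of the moment at which its call begins. There is no depth.
- sign_off(): hands the job in; it is judged then, once.
The state is a dict: "clock": time; "qpos": joint angles; "qd": joint speeds; "effort": joint torques, N m; "position": TCP position; "ee_rot": TCP orientation; "contact_force": force on the tool from outside, world axes, zero at the start; "moment": the same for the moment, N m; "width": finger opening in m; "gripper_force": force on a finger pad.
Only numpy, scipy, OpenCV 4.12 (cv2) and the standard library are available. Lean on these libraries where they do the work, as an engineer would, in place of code of your own. Each camera call takes 0.05 s, during which the arm holds its last target. There are 200 camera calls.

## Task

Open the small setting unit: slide the shut fingers along the row of look-alike plates on its front edge until one gives way, press that plate right down so that the hidden catch lets the lid spring ajar, and slide the lid fully back. Turn the adjuster underneath until its nose points at the long mark on the dial, then slide the lid fully shut so that it catches again. Leave the pot magnet, the dark setting ring and the bolt beside the unit where they stand.

Things in the scene. Friction and masses are not known exactly. Their poses are not given: they have to be found in the camera images.
- unit: Setting unit: low grey housing fixed on the worktop, 212 mm deep (x), 216 wide (y). Origin: on the worktop, straight under the adjuster's axis. x points from its front edge (robot side) to the back, y to its left, z up. Front edge: a ledge of five look-alike ribbed plates in a row along y, centres at x = -79 mm, y = -80, -40, 0, 40, 80 mm. One plate, a different one each time, is sprung; four are rigid.
- ledge_left (a point): Left (+y) end of the row of plates, on the centre line of their tops, 50 mm above the worktop; axes as the unit's. Each plate is 40 mm long (y) and 38 mm deep (x). Behind the row (from 23 mm behind its centre line) the shut lid stands 10 mm higher than the plates.
- ledge_right (a point): Right (-y) end of the row of plates, 200 mm from the left end, on the centre line of their tops, 50 mm above the worktop; axes as the unit's.
- shutter (a joint): How far the sprung plate has sunk towards the catch under it: 0 = level with its neighbours, 0.006 m = down in the recess, standing on the catch. It gives at 1.2 N and needs 2 N at the bottom of the recess; the four other plates do not give at all.
- catch (a joint): Travel of the hidden catch under the sprung plate: 0 = up, hooked to the lid; 0.0065 m = fully pressed. It starts to give at 4.5 N and takes 6 N at full travel; the lid is let go at about 0.005 m. So the plate's top sinks 12.5 mm in all (to 37.5 mm above the worktop). Plate and catch spring back up when let go.
- lid (a joint): Travel of the lid along the unit's x: 0 = shut, 0.105 m = fully back. When the catch is pressed, a spring kicks the lid ajar to about 20 mm. Beyond that it slides with about 1.5 N of friction and stays where left. Over the last 18 mm towards shut it works against the spring (3 to 5 N), in the last 11 mm also over the bevelled catch (about 12 N in all); then it catches and rests at about 1.6 mm.
- lid_bar (a point): Centre of the black bar on top of the lid; it moves with the lid and stands above the adjuster's axis when shut. 12 mm thick (x), 70 mm long (y), 18 mm high, from 60 to 78 mm above the worktop; it can be pushed from either side or pinched. The lid is a grey plate, 112 mm deep (x), 178 wide, top at 60 mm, the bar half-way along it. Axes as the unit's.
- adjuster_axis (a point): On the adjuster's upright axis, 37 mm above the worktop (mid grip); axes as the unit's. The adjuster: black bar 44 mm long, 16 thick, 28 to 46 mm above the worktop, on a 48 mm disc, in a well under the lid: floor at 22 mm, walls 50 mm high, 55 mm off to front and back, 75 to the sides. Catch tip and kick pin stand in the well at its front wall, over 40 mm from the axis, up to 51 mm high.
- adjuster_nose (a point): Tip of the nose at one end of the adjuster bar, 28 mm from its axis, 37 mm above the worktop (a white line on the bar's top runs towards it). Its x axis points from the adjuster's axis to the nose, z up.
- adjuster (a joint): Angle of the adjuster, counter-clockwise from above: 0 when its nose points straight to the unit's front (unit -x); from -1.0 to 1.2 rad. Turns stiffly (0.04 N m) and stays where it is left.
- dial_mark (a point): Middle of the long thick mark (14 x 3 mm, dark on the light fixed dial round the adjuster; the other marks are short and thin), 36 mm from the adjuster's axis, 24 mm above the worktop, hidden by the lid until that is back. Its x axis points outward from the adjuster's axis along the mark, z up.
- puck_mid (a point): Middle of the black pot magnet with a knob, 43 mm across, 37 mm high, standing loose to the right of the unit's front: to be left alone.
- setting_ring_l_mid (a point): Middle of the dark setting ring, 72 mm across, 18 mm high, lying loose to the left of the unit: to be left alone.
- bolt_a_mid (a point): Middle of the hex bolt, 41 mm high, standing loose on its head left of the unit's front: to be left alone.

How it is judged:
On the way, in this order (a step that is already met when the one before it is completed fails the run):
1. the hidden catch is pressed down (value of joint catch above 0.0045 m).
2. the lid is slid fully back (value of joint lid above 0.095 m), for 0.2 s.
3. with the lid back, the adjuster's nose points at the long mark (angle between the x axis of adjuster_nose and the x axis of dial_mark, either way round below 0.12 rad and value of joint lid above 0.08 m), for 0.3 s.
At the end, for the whole second after the job is handed in: The lid is shut to within 4 mm and caught (catch and sprung plate back up to within 2 mm), at rest; the adjuster's nose points at the long mark within 0.12 rad (7 degrees); magnet, ring and bolt are within 30 mm of where they stood (value of joint lid below 0.004 m and value of joint each of catch, shutter below 0.002 m and angle between the x axis of adjuster_nose and the x axis of dial_mark, either way round below 0.12 rad and velocity of joint lid below 0.01 m/s and distance of each of puck_mid, setting_ring_l_mid, bolt_a_mid from where it was at the start of the episode below 0.03 m); the robot touches nothing.
It fails at once if a bystander (magnet, ring or bolt) is pushed more than 30 mm from its place (distance of any of puck_mid, setting_ring_l_mid, bolt_a_mid from where it was at the start of the episode above 0.03 m).
It also fails if it takes over 67 s, if anything falls off the work surface, if the arm or the gripper's body presses on something with over 40 N, if the wrist force passes 120 N, or if a joint passes its speed limit or range.

## Working session

There is one attempt and no reset: what is moved stays moved. The work goes in short steps, Python scripts to look and compute and a tool call to move; the robot and the scene stay as the last step left them, time stands still between calls to the robot, and variables do not carry over. Pictures are saved under pics/ and viewed, at most 10 in all, crops included, and the job is handed in when it is done.

Besides the shell and the picture viewer there is one more tool, called as name(argument=value, ...) on one line, values as JSON. send_rows: Moves the arm, as the interface text tells. Its arguments: {"type":"object","properties":{"increments":{"type":"array"},"newtons":{"type":"number"}},"required":["increments"]}

```bash
mkdir -p pics; cat > h.py <<'E'
import numpy as np, cv2
from rig import get_state, optics, sign_off
def snap(name,fn=None):
    d=optics.get_image(name)
    if fn: cv2.imwrite('pics/'+fn,d['pixels'])
    return d
def dist(d): return np.array([d['k1'],0,0,0,0.])
def proj(d,P): return cv2.projectPoints(np.array(P,float).reshape(-1,1,3),np.array(d['rvec'],float),np.array(d['tvec'],float),np.array(d['K'],float),dist(d))[0].reshape(-1,2)
def back(d,px,z):
    n=cv2.undistortPoints(np.array(px,float).reshape(-1,1,2),np.array(d['K'],float),dist(d)).reshape(-1,2)
    R=cv2.Rodrigues(np.array(d['rvec'],float))[0]; t=np.array(d['tvec'],float).ravel()
    C=-R.T@t; r=np.c_[n,np.ones(len(n))]@R
    return C+r*((z-C[2])/r[:,2])[:,None]
E
python3 - <<'E'
from h import *
a=snap('top','t0.png');b=snap('scene','s0.png')
for d in(a,b):
    R=cv2.Rodrigues(np.array(d['rvec'],float))[0];print(-R.T@np.array(d['tvec']).ravel(),d['k1'])
print(get_state())
E
```

```text
[0.45037541 0.16079867 0.95977019] -0.027547594819432975
[ 0.05927693 -0.23623138  0.77840444] -0.027099542857274346
{'clock': 0.1, 'qpos': array([ 1.16299355e+00,  2.76530807e-01,  1.50600058e+00, -2.06072455e-05,
        1.36071998e+00, -1.21004232e-01]), 'qd': array([-0.00075609, -0.00173685, -0.00276342, -0.00062984, -0.00229379,
        0.00071248]), 'effort': array([ 1.55783040e-03, -4.17701876e+01, -2.46402562e+01, -1.51745926e-04,
        5.79363084e-03, -1.72647765e-05]), 'position': array([0.16248238, 0.55106984, 0.23052913]), 'ee_rot': array([-2.07014086e-04,  1.42906131e-01,  9.89735899e-01, -8.03170360e-04]), 'contact_force': array([-0.30010397,  0.47112812, -0.61479874]), 'moment': array([ 0.04996833,  0.02589638, -0.06345301]), 'gripper_force': 0.0, 'width': 0.08503837204383977}
```

View pics/t0.png

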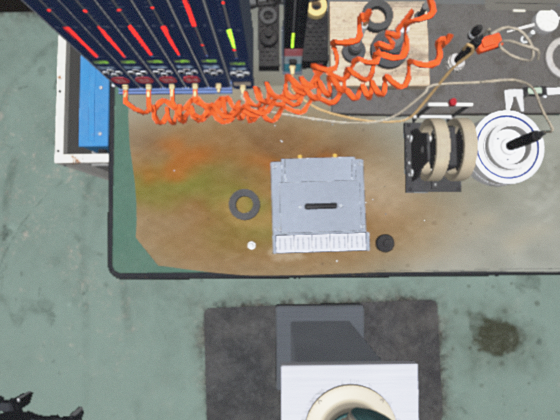

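View pics/s0.png

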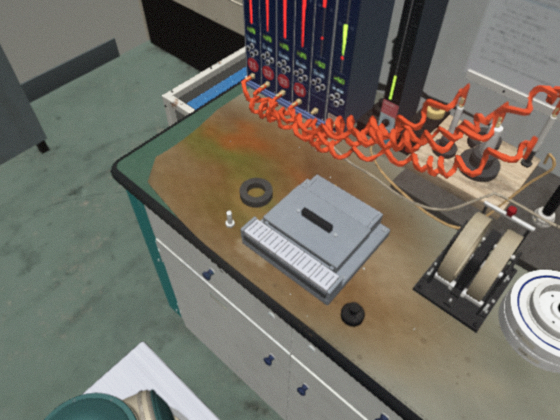

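The top picture shows the unit with its bar at about (321,206), the plate row from (274,243) to (368,241), the magnet at (385,243), the ring at (244,204) and the bolt at (251,245). I'll zoom in to refine these.

```bash
python3 - <<'E'
from h import *
a=cv2.imread('pics/t0.png')[140:270,225:405]; b=cv2.imread('pics/s0.png')[165:315,215:400]
a=cv2.resize(a,None,fx=4.4,fy=4.4,interpolation=cv2.INTER_CUBIC)
cv2.imwrite('pics/c0.png',a)
d=snap('top')
for n,p,z in[('bar',(321,206),.078),('L',(274,243),.05),('R',(368,241),.05),('puck',(385,243),.02),('ring',(244,204),.009),('bolt',(251,245),.03)]:
    print(n,back(d,[p],z)[0].round(4))
E
```

```text
bar [0.5128 0.0701 0.078 ]
L [0.4334 0.1728 0.05  ]
R [ 0.4357 -0.0365  0.05  ]
puck [ 0.4302 -0.0822  0.02  ]
ring [0.524  0.2425 0.009 ]
bolt [0.429  0.2253 0.03  ]
```

View pics/c0.png

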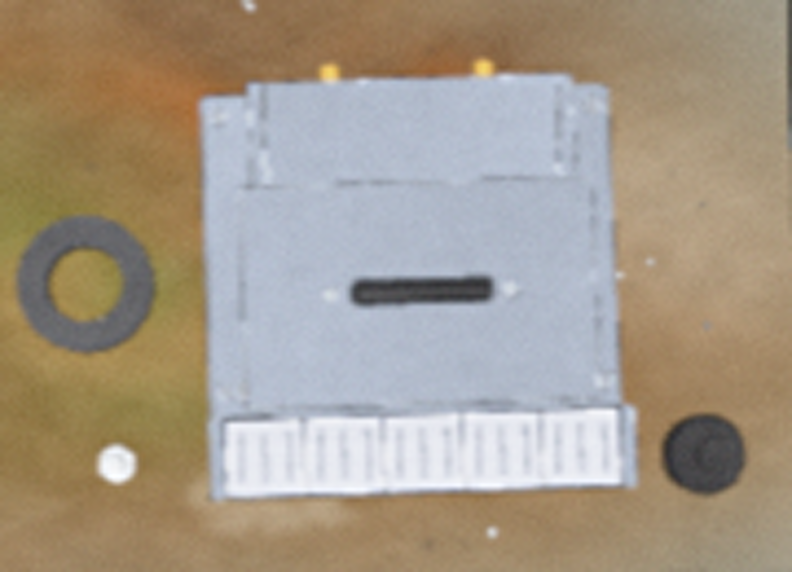

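The crop shows the five plates running from about (224,459) to (619,448) and the bar centre at about (421,289). The unit is turned slightly.

```bash
python3 - <<'E'
from h import *
d=snap('top')
f=lambda x,y:[(x+.5)/4.4-.5+225,(y+.5)/4.4-.5+140]
L,R=back(d,[f(224,459),f(619,448)],.05); B=back(d,[f(421,288)],.076)[0]
y=(L-R)/np.linalg.norm(L-R); ps=np.arctan2(-y[0],y[1]); x=np.array([np.cos(ps),np.sin(ps),0])
O=(L+R)/2+.079*x
print(L,R,np.linalg.norm(L-R),B,O,ps)
for py in(-80,-40,0,40,80): print(py,(O-.079*x+y*py/1000).round(4))
# compare in scene
s=snap('scene'); print(proj(s,[L,R,B]), proj(s,[O+[0,0,.026]]))
q=get_state()['ee_rot'];from scipy.spatial.transform import Rotation as Ro
print(Ro.from_quat(q,scalar_first=True).as_matrix().round(3))
E
```

```text
[0.43131339 0.16948743 0.05      ] [ 0.43477035 -0.03040608  0.05      ] 0.19992339721746522 [0.51496234 0.07136743 0.076     ] [0.51203006 0.0709067  0.05      ] 0.017292301269041598
-80 [ 0.4344 -0.0104  0.05  ]
-40 [0.4337 0.0295 0.05  ]
0 [0.433  0.0695 0.05  ]
40 [0.4324 0.1095 0.05  ]
80 [0.4317 0.1495 0.05  ]
[[247.96390251 224.46920624]
 [330.23196417 283.69784765]
 [314.99389225 217.79807872]] [[314.21211557 218.83215474]]
[[-0.959  0.283 -0.   ]
 [ 0.283  0.959 -0.001]
 [ 0.    -0.001 -1.   ]]
```

send_rows(increments=[{"gripper": 1,"linear": [0.04,-0.05,0],"delta_rot": [0,0,0.1]},{"gripper": 1,"linear": [0.08,-0.1,-0.02],"delta_rot": [0,0,0.2]},{"gripper": 1,"linear": [0.12,-0.15,-0.04],"delta_rot": [0,0,0.304]},{"gripper": 1,"linear": [0.16,-0.2,-0.06],"delta_rot": [0,0,0.304]},{"gripper": 1,"linear": [0.2,-0.25,-0.08],"delta_rot": [0,0,0.304]},{"gripper": 1,"linear": [0.23,-0.31,-0.08],"delta_rot": [0,0,0.304]},{"gripper": 1,"linear": [0.25,-0.36,-0.08],"delta_rot": [0,0,0.304]},{"gripper": 1,"linear": [0.269,-0.402,-0.08],"delta_rot": [0,0,0.304]}])

```text
clock: 1.05
position: [0.3885, 0.2318, 0.1578]
ee_rot: [-0.0, -0.009, 1.0, 0.0]
contact_force: [1.3, -0.7, -0.2]
width: 0.0001
gripper_force: 0.0
```

send_rows(increments=[{"gripper": 1,"linear": [0,0,0],"delta_rot": [0,0,0]},{"gripper": 1,"linear": [0,0,-0.04],"delta_rot": [0,0,0]},{"gripper": 1,"linear": [0,0,-0.08],"delta_rot": [0,0,0]},{"gripper": 1,"linear": [0,0,-0.08],"delta_rot": [0,0,0]},{"gripper": 1,"linear": [0,0,-0.08],"delta_rot": [0,0,0]},{"gripper": 1,"linear": [0,0,-0.08],"delta_rot": [0,0,0]}])

```text
clock: 1.65
position: [0.3892, 0.2347, 0.0799]
ee_rot: [0.002, -0.009, 1.0, 0.001]
contact_force: [-0.3, -0.7, 0.4]
width: 0.0001
gripper_force: 0.0
```

```bash
python3 - <<'E'
from h import *
s=get_state();print({k:np.round(s[k],4) for k in('clock','position','ee_rot','contact_force','width','qpos')})
a=snap('scene');c=cv2.resize(a['pixels'][150:310,210:400],None,fx=4,fy=3.7,interpolation=cv2.INTER_CUBIC)
cv2.imwrite('pics/c1.png',c)
E
```

```text
{'clock': np.float64(1.65), 'position': array([0.3892, 0.2347, 0.0799]), 'ee_rot': array([ 1.6e-03, -9.1e-03,  1.0e+00,  7.0e-04]), 'contact_force': array([-0.3258, -0.7294,  0.4441]), 'width': np.float64(0.0001), 'qpos': array([ 3.8910e-01,  2.4090e-01,  1.9832e+00,  2.0000e-04,  9.1410e-01,
       -1.1999e+00])}
```

View pics/c1.png

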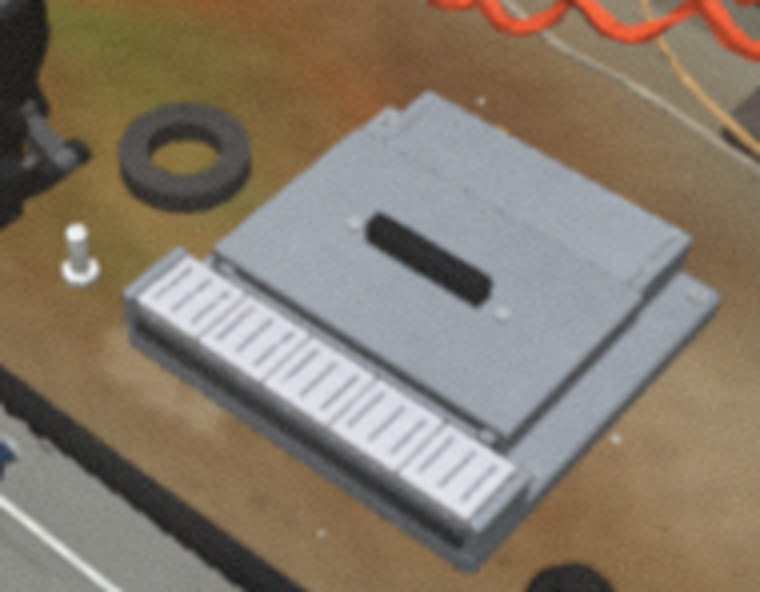

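The unit shows clearly, the bolt is still standing, and the fingers are left of the picture. The first move fell short, so I'll go on to above plate +80.

send_rows(increments=[{"gripper": 1,"linear": [0.02,-0.04,0],"delta_rot": [0,0,0]},{"gripper": 1,"linear": [0.0425,-0.085,0],"delta_rot": [0,0,0]},{"gripper": 1,"linear": [0.0425,-0.085,0],"delta_rot": [0,0,0]},{"gripper": 1,"linear": [0.0425,-0.085,0],"delta_rot": [0,0,0]},{"gripper": 1,"linear": [0.0425,-0.085,-0.02],"delta_rot": [0,0,0]},{"gripper": 1,"linear": [0.0425,-0.085,-0.025],"delta_rot": [0,0,0]},{"gripper": 1,"linear": [0.0425,-0.085,-0.025],"delta_rot": [0,0,0]},{"gripper": 1,"linear": [0.0425,-0.085,-0.025],"delta_rot": [0,0,0]}])

```text
clock: 2.5
position: [0.4303, 0.1494, 0.0537]
ee_rot: [0.0, -0.009, 1.0, 0.0]
contact_force: [1.2, -0.3, -0.7]
width: 0.0004
gripper_force: 0.0
```

send_rows(increments=[{"gripper": 1,"linear": [0,0,-0.003],"delta_rot": [0,0,0]},{"gripper": 1,"linear": [0,0,-0.005],"delta_rot": [0,0,0]},{"gripper": 1,"linear": [0,0,-0.006],"delta_rot": [0,0,0]},{"gripper": 1,"linear": [0,0,-0.006],"delta_rot": [0,0,0]},{"gripper": 1,"linear": [0,0,-0.006],"delta_rot": [0,0,0]}])

```text
clock: 3.0
position: [0.4306, 0.1486, 0.0474]
ee_rot: [0.0, -0.009, 1.0, 0.0]
contact_force: [0.8, 0.2, 0.8]
width: 0.0002
gripper_force: 0.6
```

send_rows(increments=[{"gripper": 1,"linear": [0,0,-0.001],"delta_rot": [0,0,0]},{"gripper": 1,"linear": [0,0,-0.002],"delta_rot": [0,0,0]},{"gripper": 1,"linear": [0,0,-0.002],"delta_rot": [0,0,0]}])

```text
clock: 3.3
position: [0.4306, 0.1485, 0.0452]
ee_rot: [0.0, -0.009, 1.0, 0.0]
contact_force: [0.3, 0.1, 1.4]
width: -0.0001
gripper_force: 0.7
```

```bash
python3 - <<'E'
from h import *
for i in range(6):
    optics.get_image('top'); s=get_state();print(s['position'].round(4),s['contact_force'].round(2))
E
```

```text
[0.4306 0.1486 0.0453] [1.   0.29 1.7 ]
[0.4306 0.1485 0.0453] [0.68 0.87 1.55]
[0.4306 0.1485 0.0453] [0.67 0.7  0.73]
[0.4306 0.1485 0.0453] [0.5  0.85 1.04]
[0.4306 0.1486 0.0453] [0.78 0.69 1.86]
[0.4306 0.1485 0.0453] [0.79 0.65 0.33]
```

The plate at +80 gives way, so I'll press it right down.

send_rows(increments=[{"gripper": 1,"linear": [0,0,-0.002],"delta_rot": [0,0,0]},{"gripper": 1,"linear": [0,0,-0.004],"delta_rot": [0,0,0]},{"gripper": 1,"linear": [0,0,-0.006],"delta_rot": [0,0,0]},{"gripper": 1,"linear": [0,0,-0.0075],"delta_rot": [0,0,0]},{"gripper": 1,"linear": [0,0,-0.008],"delta_rot": [0,0,0]},{"gripper": 1,"linear": [0,0,-0.008],"delta_rot": [0,0,0]},{"gripper": 1,"linear": [0,0,-0.008],"delta_rot": [0,0,0]}])

```text
clock: 4.3
position: [0.4305, 0.1486, 0.0375]
ee_rot: [0.0, -0.009, 1.0, 0.0]
contact_force: [-0.0, 0.0, 4.4]
width: -0.0004
gripper_force: 2.7
```

```bash
python3 - <<'E'
from h import *
s=get_state();print(s['position'].round(4),s['contact_force'].round(2))
a=snap('top');c=cv2.resize(a['pixels'][140:270,225:405],None,fx=4.4,fy=4.4,interpolation=cv2.INTER_CUBIC)
cv2.imwrite('pics/c2.png',c)
E
```

```text
[0.4305 0.1486 0.0375] [-0.02  0.01  4.36]
```

View pics/c2.png

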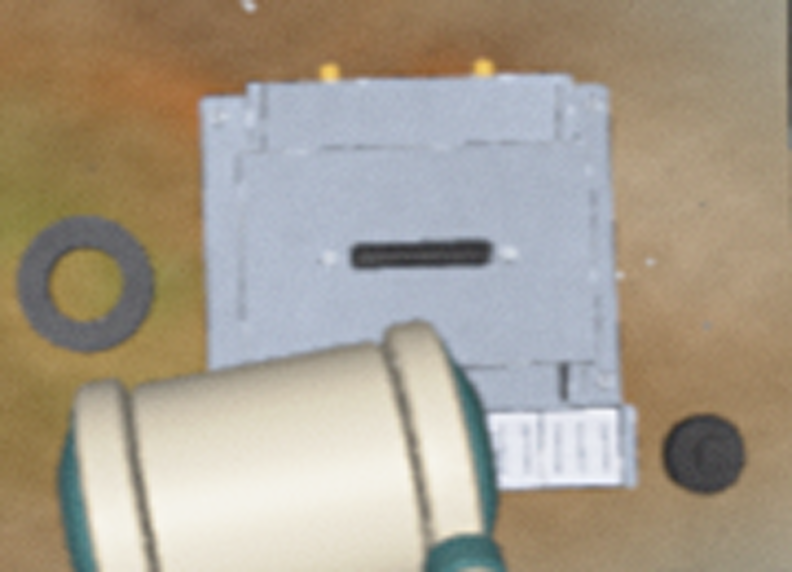

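The lid has sprung ajar: the bar moved up to (421,254), about 18 mm. Next I'll lift, drop in front of the bar and push the lid back.

send_rows(increments=[{"gripper": 1,"linear": [0,0,0.03],"delta_rot": [0,0,0]},{"gripper": 1,"linear": [0,0,0.06],"delta_rot": [0,0,0]},{"gripper": 1,"linear": [0.03,-0.035,0.06],"delta_rot": [0,0,0]},{"gripper": 1,"linear": [0.0675,-0.0776,0.06],"delta_rot": [0,0,0]},{"gripper": 1,"linear": [0.0675,-0.0776,0.06],"delta_rot": [0,0,0]},{"gripper": 1,"linear": [0.0675,-0.0776,0.06],"delta_rot": [0,0,0]},{"gripper": 1,"linear": [0.0675,-0.0776,0.0285],"delta_rot": [0,0,0]},{"gripper": 1,"linear": [0.0675,-0.0776,0.0285],"delta_rot": [0,0,0]}])

```text
clock: 5.15
position: [0.493, 0.0717, 0.0626]
ee_rot: [-0.005, -0.009, 1.0, 0.0]
contact_force: [-0.2, 0.0, -0.2]
width: 0.0004
gripper_force: 0.0
```

send_rows(increments=[{"gripper": 1,"linear": [0,0,0],"delta_rot": [0,0,0]},{"gripper": 1,"linear": [0.015,0,0],"delta_rot": [0,0,0]},{"gripper": 1,"linear": [0.03,0,0],"delta_rot": [0,0,0]},{"gripper": 1,"linear": [0.045,0.001,0],"delta_rot": [0,0,0]},{"gripper": 1,"linear": [0.06,0.001,0],"delta_rot": [0,0,0]},{"gripper": 1,"linear": [0.075,0.001,0],"delta_rot": [0,0,0]},{"gripper": 1,"linear": [0.085,0.001,0],"delta_rot": [0,0,0]},{"gripper": 1,"linear": [0.085,0.001,0],"delta_rot": [0,0,0]}])

```text
clock: 5.95
position: [0.5844, 0.0725, 0.0666]
ee_rot: [0.001, -0.009, 1.0, 0.0]
contact_force: [0.2, 0.5, -0.6]
width: 0.0002
gripper_force: 0.0
```

send_rows(increments=[{"gripper": 1,"linear": [0.006,0,0],"delta_rot": [0,0,0]},{"gripper": 1,"linear": [0.012,0,0],"delta_rot": [0,0,0]},{"gripper": 1,"linear": [0.017,0,0],"delta_rot": [0,0,0]},{"gripper": 1,"linear": [0.02,0,0],"delta_rot": [0,0,0]},{"gripper": 1,"linear": [0.02,0,0],"delta_rot": [0,0,0]},{"gripper": 1,"linear": [0.02,0,0],"delta_rot": [0,0,0]}])

```text
clock: 6.55
position: [0.6013, 0.072, 0.0655]
ee_rot: [-0.002, -0.009, 1.0, 0.0]
contact_force: [-4.5, 1.4, 2.4]
width: -0.0003
gripper_force: 2.6
```

send_rows(increments=[{"gripper": 1,"linear": [-0.006,0,0.02],"delta_rot": [0,0,0]},{"gripper": 1,"linear": [-0.02,0,0.06],"delta_rot": [0,0,0]},{"gripper": 0,"linear": [-0.05,0.03,0.1],"delta_rot": [0,0,0]},{"gripper": 0,"linear": [-0.09,0.06,0.1],"delta_rot": [0,0,0]},{"gripper": 0,"linear": [-0.13,0.09,0.1],"delta_rot": [0,0,0]},{"gripper": 0,"linear": [-0.17,0.12,0.1],"delta_rot": [0,0,0]},{"gripper": 0,"linear": [-0.2,0.16,0.1],"delta_rot": [0,0,0]},{"gripper": 0,"linear": [-0.22,0.2,0.1],"delta_rot": [0,0,0]}])

```text
clock: 7.35
position: [0.3823, 0.2721, 0.1664]
ee_rot: [0.001, -0.008, 1.0, 0.0]
contact_force: [1.6, 0.1, 0.6]
width: 0.043
gripper_force: 0.0
```

```bash
python3 - <<'E'
from h import *
s=get_state();print(s['position'].round(4),s['contact_force'].round(2),s['width'],s['qpos'].round(3))
a=snap('top','t3.png');c=cv2.resize(a['pixels'][155:255,255:385],None,fx=6,fy=6,interpolation=cv2.INTER_CUBIC)
cv2.imwrite('pics/c3.png',c)
E
```

```text
[0.3823 0.2721 0.1664] [1.58 0.14 0.58] 0.04300435006684302 [ 4.710e-01  1.650e-01  1.827e+00 -1.000e-03  1.147e+00 -1.116e+00]
```

View pics/c3.png

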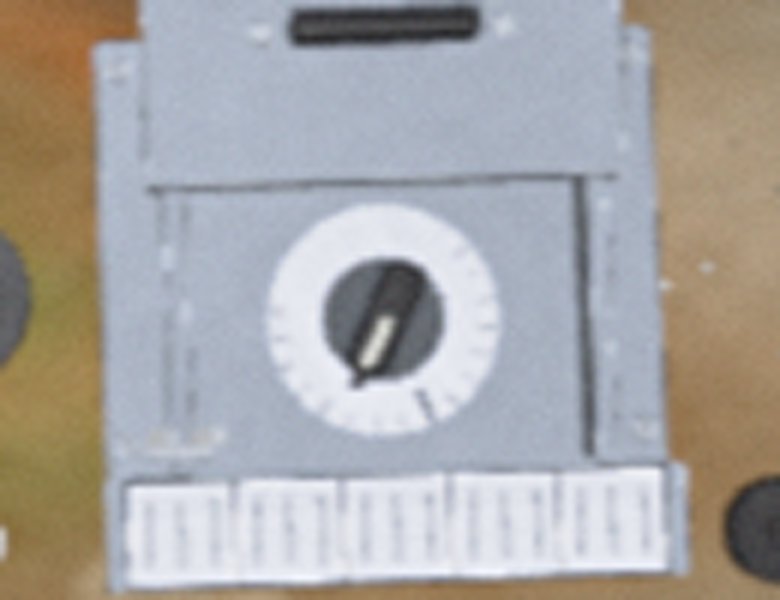

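The lid is fully back. The dial centre is at about (383,320), the nose tip at (358,384) and the long mark at (427,404).

```bash
python3 - <<'E'
from h import *
d=snap('top')
f=lambda x,y:[(x+.5)/6-.5+255,(y+.5)/6-.5+155]
C=back(d,[f(383,320)],.024)[0]; M=back(d,[f(427,404)],.024)[0]; N=back(d,[f(358,384)],.037)[0]
P=back(d,[f(363,370),f(404,268)],.046)
print('C',C,'M',M,'N',N, P)
for O in(C[:2],np.array([.513,.071])):
  an=lambda v:np.arctan2(v[1],v[0])
  print(np.linalg.norm(M[:2]-O),np.linalg.norm(N[:2]-O),an(M[:2]-O),an(N[:2]-O))
v=P[0]-P[1];print('bar dir',np.arctan2(v[1],v[0]),P.mean(0))
# 3D-refine mark: search darkness along the circle
g=d['pixels'].astype(float).mean(2)
for o in(C[:2],np.array([.513,.071])):
  th=np.linspace(-3.14,3.14,315)+0; th=th[(th>2)|(th<-2)]; th=np.sort(np.where(th<0,th+2*np.pi,th))
  S=np.zeros(len(th),np.float32)
  for r in np.linspace(.031,.041,6):
    p=proj(d,np.c_[o[0]+r*np.cos(th),o[1]+r*np.sin(th),th*0+.024]).astype(np.float32)
    S+=cv2.remap(g.astype(np.float32),p[:,0],p[:,1],cv2.INTER_CUBIC).ravel()
  i=S.argmin();w=np.clip(S.mean()-25-S,0,None)*(abs(th-th[i])<.15);print('mark',th[i]-2*np.pi,(w*th).sum()/w.sum()-2*np.pi,S[i]/6,S.mean()/6)
E
```

```text
C [0.51224823 0.07052041 0.024     ] M [0.47993335 0.05416045 0.024     ] N [0.48731698 0.08155366 0.037     ] [[0.49216684 0.08038599 0.046     ]
 [0.53021054 0.06449389 0.046     ]]
0.03622015176044096 0.02726352548398746 -2.6729437847536834 2.7249539131336844
0.03710759680123226 0.027766840665495434 -2.6705637012995185 2.75170840762329
bar dir 2.7458935305810854 [0.51118869 0.07243994 0.046     ]
mark -2.7 -2.6921644772871565 177.09265 228.58522
mark -2.7 -2.6897680317612953 178.6988 228.8285
```

send_rows(increments=[{"gripper": 0,"linear": [0.025,-0.038,0],"delta_rot": [0,0,-0.1]},{"gripper": 0,"linear": [0.05,-0.076,0],"delta_rot": [0,0,-0.2]},{"gripper": 0,"linear": [0.075,-0.115,0],"delta_rot": [0,0,-0.3]},{"gripper": 0,"linear": [0.1,-0.155,-0.03],"delta_rot": [0,0,-0.41]},{"gripper": 0,"linear": [0.131,-0.201,-0.06],"delta_rot": [0,0,-0.41]},{"gripper": 0,"linear": [0.131,-0.201,-0.07],"delta_rot": [0,0,-0.41]},{"gripper": 0,"linear": [0.131,-0.201,-0.08],"delta_rot": [0,0,-0.41]},{"gripper": 0,"linear": [0.131,-0.201,-0.08],"delta_rot": [0,0,-0.41]}])

```text
clock: 8.25
position: [0.5136, 0.0695, 0.0843]
ee_rot: [-0.001, 0.196, 0.981, -0.0]
contact_force: [0.0, -0.4, -0.3]
width: 0.0429
gripper_force: 0.0
```

send_rows(increments=[{"gripper": 0,"linear": [0,0,0],"delta_rot": [0,0,0]},{"gripper": 0,"linear": [0,0,0],"delta_rot": [0,0,0]},{"gripper": 0,"linear": [0,0,0],"delta_rot": [0,0,0]}])

```text
clock: 8.55
position: [0.5145, 0.0712, 0.0868]
ee_rot: [0.001, 0.194, 0.981, 0.0]
contact_force: [0.2, 0.4, 0.2]
width: 0.0431
gripper_force: 0.0
```

send_rows(increments=[{"gripper": 0,"linear": [-0.002,0,-0.025],"delta_rot": [0,0,0]},{"gripper": 0,"linear": [-0.002,0,-0.045],"delta_rot": [0,0,0]},{"gripper": 0,"linear": [-0.002,0,-0.053],"delta_rot": [0,0,0]},{"gripper": 0,"linear": [-0.002,0,-0.0555],"delta_rot": [0,0,0]},{"gripper": 0,"linear": [-0.002,0,-0.0555],"delta_rot": [0,0,0]},{"gripper": 0,"linear": [-0.002,0,-0.0555],"delta_rot": [0,0,0]}])

```text
clock: 9.15
position: [0.5131, 0.0705, 0.0312]
ee_rot: [0.001, 0.195, 0.981, 0.0]
contact_force: [0.2, -0.5, -1.0]
width: 0.0424
gripper_force: 0.0
```

send_rows(increments=[{"gripper": 1,"linear": [0,0,0],"delta_rot": [0,0,0]},{"gripper": 1,"linear": [0,0,0],"delta_rot": [0,0,0]},{"gripper": 1,"linear": [0,0,0],"delta_rot": [0,0,0]},{"gripper": 1,"linear": [0,0,0],"delta_rot": [0,0,0]},{"gripper": 1,"linear": [0,0,0],"delta_rot": [0,0,0]}], newtons=25)

```text
clock: 9.65
position: [0.5126, 0.0697, 0.0311]
ee_rot: [0.001, 0.195, 0.981, -0.0]
contact_force: [-0.9, -3.1, 5.8]
width: 0.0153
gripper_force: 29.2
```

send_rows(increments=[{"gripper": 1,"linear": [0,0,0],"delta_rot": [0,0,0.12]},{"gripper": 1,"linear": [0,0,0],"delta_rot": [0,0,0.24]},{"gripper": 1,"linear": [0,0,0],"delta_rot": [0,0,0.36]},{"gripper": 1,"linear": [0,0,0],"delta_rot": [0,0,0.48]},{"gripper": 1,"linear": [0,0,0],"delta_rot": [0,0,0.6]},{"gripper": 1,"linear": [0,0,0],"delta_rot": [0,0,0.72]},{"gripper": 1,"linear": [0,0,0],"delta_rot": [0,0,0.845]},{"gripper": 1,"linear": [0,0,0],"delta_rot": [0,0,0.845]}])

```text
clock: 10.45
position: [0.5126, 0.0691, 0.031]
ee_rot: [0.0, -0.226, 0.974, -0.001]
contact_force: [-1.0, -5.7, 5.6]
width: 0.0151
gripper_force: 29.2
```

send_rows(increments=[{"gripper": 1,"linear": [0,0,0],"delta_rot": [0,0,0]},{"gripper": 1,"linear": [0,0,0],"delta_rot": [0,0,0]},{"gripper": 1,"linear": [0,0,0],"delta_rot": [0,0,0]},{"gripper": 1,"linear": [0,0,0],"delta_rot": [0,0,0]}])

```text
clock: 10.85
position: [0.5126, 0.0691, 0.031]
ee_rot: [0.0, -0.225, 0.974, -0.001]
contact_force: [-1.5, -6.2, 6.0]
width: 0.015
gripper_force: 29.2
```

Now I'll release, retreat and check.

send_rows(increments=[{"gripper": 0,"linear": [0,0,0],"delta_rot": [0,0,0]},{"gripper": 0,"linear": [0,0,0],"delta_rot": [0,0,0]},{"gripper": 0,"linear": [0,0,0],"delta_rot": [0,0,0]},{"gripper": 0,"linear": [0,0,0.03],"delta_rot": [0,0,0]},{"gripper": 0,"linear": [0,0,0.07],"delta_rot": [0,0,0]},{"gripper": 0,"linear": [0,0,0.11],"delta_rot": [0,0,0]},{"gripper": 0,"linear": [0,0,0.14],"delta_rot": [0,0,0]}])

```text
clock: 11.55
position: [0.5128, 0.0707, 0.1725]
ee_rot: [0.001, -0.224, 0.975, 0.0]
contact_force: [1.2, 0.1, -0.3]
width: 0.0427
gripper_force: 0.0
```

send_rows(increments=[{"gripper": 1,"linear": [-0.025,0.04,0],"delta_rot": [0,0,-0.11]},{"gripper": 1,"linear": [-0.05,0.08,0],"delta_rot": [0,0,-0.22]},{"gripper": 1,"linear": [-0.075,0.12,0],"delta_rot": [0,0,-0.33]},{"gripper": 1,"linear": [-0.1,0.16,0],"delta_rot": [0,0,-0.437]},{"gripper": 1,"linear": [-0.13,0.2,0],"delta_rot": [0,0,-0.437]},{"gripper": 1,"linear": [-0.13,0.2,0],"delta_rot": [0,0,-0.437]},{"gripper": 1,"linear": [-0.13,0.2,0],"delta_rot": [0,0,-0.437]}])

```text
clock: 12.25
position: [0.3814, 0.2712, 0.1701]
ee_rot: [0.0, -0.009, 1.0, -0.0]
contact_force: [1.0, 0.2, 0.5]
width: 0.0001
gripper_force: 0.0
```

```bash
python3 - <<'E'
from h import *
s=get_state();print(s['position'].round(4),s['ee_rot'].round(3),s['clock'])
a=snap('top');c=cv2.resize(a['pixels'][155:255,255:385],None,fx=6,fy=6,interpolation=cv2.INTER_CUBIC)
cv2.imwrite('pics/c4.png',c)
E
```

```text
[0.3814 0.2712 0.1701] [ 0.    -0.009  1.    -0.   ] 12.25
```

View pics/c4.png

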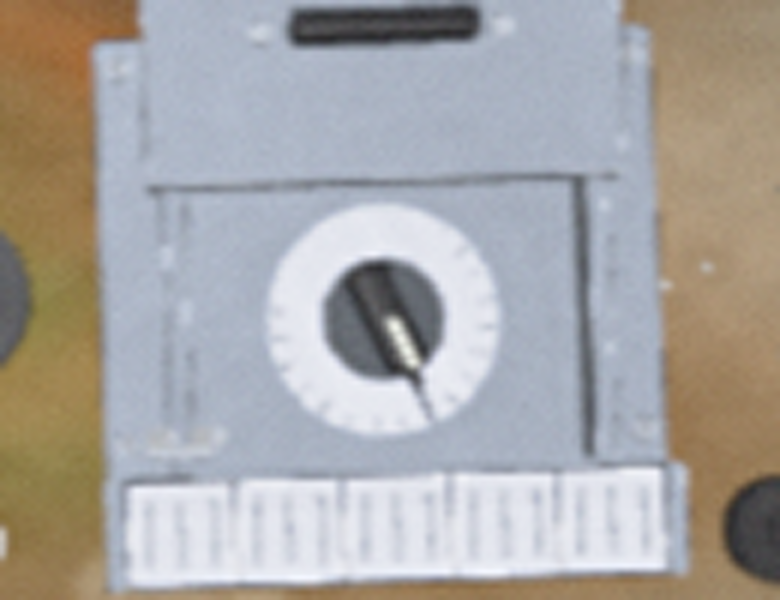

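The nose line runs straight into the long mark at (427,404), so they are aligned. Next I'll go behind the bar and push the lid shut.

send_rows(increments=[{"gripper": 1,"linear": [0.04,-0.03,0],"delta_rot": [0,0,0]},{"gripper": 1,"linear": [0.08,-0.06,0],"delta_rot": [0,0,0]},{"gripper": 1,"linear": [0.12,-0.09,0],"delta_rot": [0,0,0]},{"gripper": 1,"linear": [0.16,-0.12,0],"delta_rot": [0,0,0]},{"gripper": 1,"linear": [0.2,-0.15,0],"delta_rot": [0,0,0]},{"gripper": 1,"linear": [0.24,-0.18,0],"delta_rot": [0,0,0]},{"gripper": 1,"linear": [0.267,-0.198,0],"delta_rot": [0,0,0]},{"gripper": 1,"linear": [0.267,-0.198,0],"delta_rot": [0,0,0]}])

```text
clock: 13.1
position: [0.6537, 0.0662, 0.1691]
ee_rot: [0.001, -0.004, 1.0, -0.001]
contact_force: [0.5, -0.5, -0.1]
width: 0.0
gripper_force: 0.0
```

send_rows(increments=[{"gripper": 1,"linear": [0,0,0],"delta_rot": [0,0,0]},{"gripper": 1,"linear": [0,0,0],"delta_rot": [0,0,0]},{"gripper": 1,"linear": [0,0,-0.04],"delta_rot": [0,0,0]},{"gripper": 1,"linear": [0,0,-0.06],"delta_rot": [0,0,0]},{"gripper": 1,"linear": [0,0,-0.06],"delta_rot": [0,0,0]},{"gripper": 1,"linear": [0,0,-0.06],"delta_rot": [0,0,0]}])

```text
clock: 13.7
position: [0.6488, 0.073, 0.1109]
ee_rot: [0.0, -0.008, 1.0, 0.0]
contact_force: [1.0, -1.1, 0.4]
width: -0.0001
gripper_force: 0.0
```

send_rows(increments=[{"gripper": 1,"linear": [0,0,-0.03],"delta_rot": [0,0,0]},{"gripper": 1,"linear": [0,0,-0.045],"delta_rot": [0,0,0]},{"gripper": 1,"linear": [0,0,-0.045],"delta_rot": [0,0,0]},{"gripper": 1,"linear": [0,0,-0.045],"delta_rot": [0,0,0]},{"gripper": 1,"linear": [-0.015,0,-0.045],"delta_rot": [0,0,0]},{"gripper": 1,"linear": [-0.03,0,-0.045],"delta_rot": [0,0,0]},{"gripper": 1,"linear": [-0.045,-0.001,-0.045],"delta_rot": [0,0,0]},{"gripper": 1,"linear": [-0.06,-0.001,-0.045],"delta_rot": [0,0,0]}])

```text
clock: 14.5
position: [0.5922, 0.0715, 0.0679]
ee_rot: [0.004, -0.008, 1.0, 0.0]
contact_force: [3.5, -0.3, -1.6]
width: -0.0
gripper_force: 1.5
```

send_rows(increments=[{"gripper": 1,"linear": [-0.015,0,0],"delta_rot": [0,0,0]},{"gripper": 1,"linear": [-0.03,0,0],"delta_rot": [0,0,0]},{"gripper": 1,"linear": [-0.037,0,0],"delta_rot": [0,0,0]},{"gripper": 1,"linear": [-0.042,0,0],"delta_rot": [0,0,0]},{"gripper": 1,"linear": [-0.047,0,0],"delta_rot": [0,0,0]},{"gripper": 1,"linear": [-0.051,0,0],"delta_rot": [0,0,0]},{"gripper": 1,"linear": [-0.055,0,0],"delta_rot": [0,0,0]},{"gripper": 1,"linear": [-0.055,0,0],"delta_rot": [0,0,0]}])

```text
clock: 15.3
position: [0.5418, 0.0713, 0.0672]
ee_rot: [0.008, -0.007, 1.0, 0.0]
contact_force: [12.2, -1.3, -0.5]
width: -0.0001
gripper_force: 5.9
```

send_rows(increments=[{"gripper": 1,"linear": [-0.003,0,0],"delta_rot": [0,0,0]},{"gripper": 1,"linear": [-0.006,0,0],"delta_rot": [0,0,0]},{"gripper": 1,"linear": [-0.009,0,0],"delta_rot": [0,0,0]},{"gripper": 1,"linear": [-0.012,0,0],"delta_rot": [0,0,0]},{"gripper": 1,"linear": [-0.012,0,0],"delta_rot": [0,0,0]}])

```text
clock: 15.8
position: [0.5302, 0.0711, 0.0673]
ee_rot: [0.008, -0.008, 1.0, -0.0]
contact_force: [11.0, -1.1, 0.1]
width: 0.0004
gripper_force: 5.9
```

send_rows(increments=[{"gripper": 1,"linear": [-0.002,0,0],"delta_rot": [0,0,0]},{"gripper": 1,"linear": [-0.004,0,0],"delta_rot": [0,0,0]},{"gripper": 1,"linear": [-0.006,0,0],"delta_rot": [0,0,0]},{"gripper": 1,"linear": [-0.006,0,0],"delta_rot": [0,0,0]}])

```text
clock: 16.2
position: [0.5301, 0.0711, 0.0676]
ee_rot: [0.014, -0.007, 1.0, -0.0]
contact_force: [21.9, -0.6, -10.7]
width: 0.0002
gripper_force: 10.9
```

It is hard against the stop. I'll back off, lift clear and check.

send_rows(increments=[{"gripper": 1,"linear": [0.006,0,0],"delta_rot": [0,0,0]},{"gripper": 1,"linear": [0.012,0,0],"delta_rot": [0,0,0]},{"gripper": 1,"linear": [0.025,0,0],"delta_rot": [0,0,0]},{"gripper": 1,"linear": [0.032,0,0],"delta_rot": [0,0,0]},{"gripper": 1,"linear": [0.032,0,0.03],"delta_rot": [0,0,0]},{"gripper": 1,"linear": [0.032,0,0.07],"delta_rot": [0,0,0]},{"gripper": 1,"linear": [0.032,0,0.11],"delta_rot": [0,0,0]},{"gripper": 1,"linear": [0.032,0,0.12],"delta_rot": [0,0,0]}])

```text
clock: 17.0
position: [0.5499, 0.0716, 0.1892]
ee_rot: [0.003, -0.008, 1.0, 0.0]
contact_force: [1.1, 0.5, -0.2]
width: -0.0002
gripper_force: 0.0
```

send_rows(increments=[{"gripper": 1,"linear": [-0.03,0.04,0],"delta_rot": [0,0,0]},{"gripper": 1,"linear": [-0.06,0.08,0],"delta_rot": [0,0,0]},{"gripper": 1,"linear": [-0.09,0.12,0],"delta_rot": [0,0,0]},{"gripper": 1,"linear": [-0.12,0.16,0],"delta_rot": [0,0,0]},{"gripper": 1,"linear": [-0.15,0.2,0],"delta_rot": [0,0,0]},{"gripper": 1,"linear": [-0.17,0.22,0],"delta_rot": [0,0,0]},{"gripper": 1,"linear": [-0.17,0.22,0],"delta_rot": [0,0,0]},{"gripper": 1,"linear": [-0.17,0.22,0],"delta_rot": [0,0,0]}])

```text
clock: 17.8
position: [0.3772, 0.2912, 0.1844]
ee_rot: [-0.001, -0.009, 1.0, -0.001]
contact_force: [0.5, -0.5, 0.5]
width: -0.0002
gripper_force: 0.0
```

```bash
python3 - <<'E'
from h import *
s=get_state();print(s['position'].round(4),s['contact_force'].round(2),s['qd'].round(3))
a=snap('top','t5.png');c=cv2.resize(a['pixels'][140:270,225:405],None,fx=4.4,fy=4.4,interpolation=cv2.INTER_CUBIC)
cv2.imwrite('pics/c5.png',c)
E
```

```text
[0.3772 0.2912 0.1844] [ 0.53 -0.52  0.49] [-0.036  0.003 -0.013 -0.005 -0.007 -0.001]
```

View pics/c5.png

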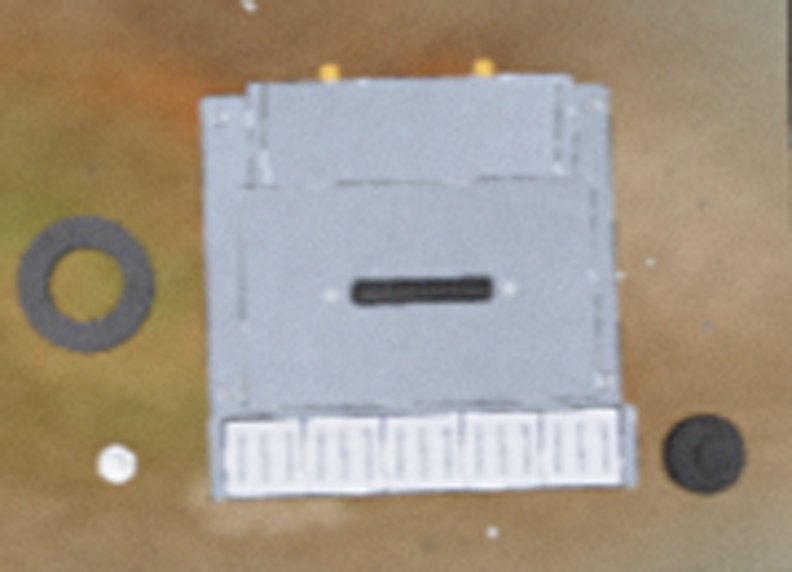

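The bar is back at (421,290) as in the first picture, so the lid is shut and caught. The plates are level and the ring, bolt and magnet have not moved.

```bash
python3 -c "
from rig import sign_off
print(sign_off())"
```

```text
the job is handed in; nothing more can be done
None
```

The job is handed in at about 18 s of the allowed 67 s: the lid was opened via the plate at y = +80 mm, the adjuster's nose set to the long mark, and the lid slid shut and caught, with magnet, ring and bolt unmoved in the final picture.

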